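Load a sample-cassette magazine and trip its limit switch

TASK

Stand the two loose sample cassettes upright, side by side, in the magazine between its fixed end wall and its sliding stop, let go of them, and push the stop along until it holds them snug against the wall. Then tell the loader that the magazine is ready: push the roller arm of the limit switch sideways, against its lean and well past upright, until it trips, and let it spring back. Leave the bottle, beaker, jar and cork ring where they stand.

Things in the scene. Friction and masses are not known exactly. Their poses are not given: they have to be found in the camera images.
- magazine: Metal tray fixed to the bench, 136 mm (x) by 245 mm (y). Origin at bench height, mid-channel; yaw varies. Floor 12 mm above the bench. Fixed end wall: inner face at y = -90 mm, 12 mm thick, top at 105 mm. Low rails along both long sides (inner faces x = +-58 mm, tops at 25 mm). Cassettes stand on the floor, long side along magazine x, packed along y, centred on x = 0.
- stop (a joint): Sliding stop, a black upright plate 104 mm (x) by 12 mm thick, across the channel opposite the wall. Value in m: 0 = fully open, growing towards the wall (magazine -y). Gap between its inner face and the wall = 0.180 - value. Slides with about 2.5 N friction and stays where left. With both cassettes packed tight it reads 0.108; snug means at most 4 mm of play in all.
- stop_top (a point): Middle of the upper edge of the stop's OUTER face (the face away from the wall, looking to magazine +y), 125 mm above the bench; moves with the stop. Push on this face towards magazine -y. The outer face is plain and free from here down to 40 mm above the bench; axes parallel to the magazine's.
- cassette_a_center (a point): Centre of a loose white plastic cassette, half-way up (60 mm above its foot). Body 100 mm (x) by 36 mm (y) by 80 mm tall; on top in the middle a grey tab 36 mm (x) by 18 mm (y) by 40 mm tall to hold it by: 120 mm tall in all. Starts upright on the bench, yaw varies. About 0.2 kg. Grip the tab along cassette x (36 mm), so that neighbours leave room. May go in either way round.
- cassette_b_center (a point): Centre of the second cassette, identical to the first; either may stand next to the wall.
- switch: Limit switch on a stand fixed to the bench. Origin under the middle of its 110 mm (x) by 90 mm (y) base plate, z up; yaw varies. Grey housing 48 by 46 mm, top 129 mm above the bench. The roller arm stands on the housing's -x face, hinged about the switch's x axis at x = -34 mm, y = 0, 110 mm above the bench.
- roller_arm (a joint): Angle in rad of the switch's sprung roller arm. 0 = at rest, leaning 0.3 rad from upright towards switch -y; grows as the roller is pushed towards switch +y; upright at 0.3; trips above 0.6 (0.3 rad past upright); end stop at 0.95. The spring needs some 1.5 to 5 N at the roller and brings the arm back to 0 when let go.
- roller (a point): Centre of the dark roller at the top of the switch arm, 80 mm from the hinge; 26 mm diameter, 28 mm wide along switch x. At rest 186 mm above the bench; it moves about 24 mm sideways to upright and 47 mm to the trip point.
- bottle: Amber bottle, 68 mm diameter, 150 mm tall, a bystander; origin under its centre.
- beaker: Empty glass beaker, 72 mm diameter, 90 mm tall, a bystander; origin under its centre.
- jar: Glass jar with a white cap, 60 mm diameter, 75 mm tall, a bystander between robot and magazine; origin under its centre.
- cork_ring: Flat cork flask ring, 110 mm diameter, 30 mm tall, a bystander; origin under its centre.
Not all that is in view belongs to the job. Leave any blue look-alike of the part that bears cassette_a_center alone. What is shaped like the part that bears cassette_b_center but orange is not meant.

How it is judged:
By the outcome, as a careful person would: the job done as asked, in the order asked, and still so for the second after the job is handed in, with the robot touching nothing.
It also fails if it takes over 72 s, if anything falls off the work surface, if the arm or the gripper's body presses on something with over 40 N, if the wrist force passes 120 N, or if a joint passes its speed limit or range.

ROBOT

A 6-joint arm with a two-finger parallel gripper is mounted at the origin on the work surface. World frame = base frame: x ahead of the robot, y to its left, z up, the work surface at z = 0. Lengths are in m, angles in degrees, forces in N, time in s.
With the tool pointing down it reaches from about 0.325 to 0.85 m from the base axis. Payload 4.4 kg.
Tool frame: the origin (TCP) lies on the centre line of the jaws, within the pads' length; the fingertips stand 14 mm ahead of it and the grasp point (between the pads) lies 5 mm behind it (env.tip_reach is the distance from the TCP to the fingertips, in m); z points along the fingers, x is the direction in which the jaws open and shut, and the axes are right-handed (so a half turn about z gives the same grasp; the last joint's range is limited). The gripper opens to 94 mm and grips with 3 to 60 N. Pads are 16 mm wide; open, the fingers measure 119 mm over their backs; the gripper's body (75 mm by 177 mm) begins 78 mm behind the grasp point.
Start: joints at [57.554, 11.837, 88.321, -0, 79.842, -8.623], TCP at [0.232, 0.526, 0.219] pointing down, gripper open.
Joint ranges: [-156.59, 156.59], [-49.26, 127.26], [12.9, 141.05], [-63.56, 243.56], [4.71, 150.69], [-161.64, 161.64]. Speed limits (degrees/s): [159.86, 159.86, 180, 180, 180, 180].

INTERFACE

Orientations are given as a 3x3 rotation matrix whose columns are the frame's x, y, z axes.
In Python, from plant import sense, vision, env gives the robot as it stands.
- The arm moves only by the tool move_arm, never from a script. Its argument "moves" is a list that holds one entry, the list of rows, each a list of 7 numbers: the turn, a rotation vector about the world's x, y, z in rad, then the shift along the world's x, y, z in mm, then the opening, from 0 (shut) to 1 (fully open). A call has 1 to 12 rows; each row shifts and turns the pose as measured when the row begins; what a row does not reach is not made up. A row lasts 1/10 s, in which the tool goes at most 50 mm and 8.59 degrees, less where a joint would pass 70% of its speed; a pose out of reach is approached as far as the arm can. A call is refused whole if a number of a shift passes 50 or a number of a turn 0.15, either way. A call with a gripper value outside its range is refused whole. The fingers move at their own pace and stop on an object; the grip force is fixed at half the most. Time passes only in rows, so rows that do not move let the fingers close. It gives the time, the measured TCP pose, the force and the opening at its end, in the units of the state.
- sense(): the state, without advancing time (a new reading comes with each control period).
- vision.get_image(name): name is "side" or "top"; returns a dict with "pixels" (480x640x3 uint8, red, green, blue), "z_map" (480x640 float32, m along the optical axis (not along the pixel's ray), 0 where there is no reading), "vertical_fov" (degrees; the focal length in pixels is half the picture's height over the tangent of half this angle, whatever the lens; pixels are square), "cx", "cy" (the principal point, pixels), "R" (3x3) and "t" (3): a world point X has camera coordinates R X + t. Camera axes: x right, y down, z forward; pixel columns grow to the right and rows downward; lengths in m; the calibration is good to about 2 mm. A picture is of the moment at which its call begins.
- env.sign_off(): hands the job in, once; it reports no verdict.
The state is a dict: "time_s": time; "joint_positions": joint angles; "dq": joint speeds; "effort": joint torques, N m; "tool_pos": TCP position; "ee_rot": TCP orientation; "wrist_force": force on the tool from outside, world axes, zero at the start; "ft_torque": the same for the moment, N m; "width": opening from 0.0 (shut) to 1.0 (fully open).
Only numpy, scipy, OpenCV 4.12 (cv2) and the standard library are available. Lean on these libraries where they do the work, as an engineer would, in place of code of your own. Each camera call takes 0.05 s, during which the arm holds its last target.

## Working session

There is one attempt and no reset: what is moved stays moved. The work goes in short steps, Python scripts to look and compute and a tool call to move; the robot and the scene stay as the last step left them, time stands still between calls to the robot, and variables do not carry over. Pictures are saved under pics/ and viewed, and the job is handed in when it is done.

Besides the shell and the picture viewer there is one more tool, called after "Call:" by a JSON object that holds its "op" and its "data", one argument or row to a line. move_arm: Moves the arm, as the interface text tells. Its arguments: {"type":"object","properties":{"moves":{"type":"array","items":{"type":"array","items":{"type":"array","items":{"type":"number"}}}}},"required":["moves"]}

```bash
ls; mkdir -p pics; cat > h.py <<'E'
import numpy as np, cv2
from plant import sense, vision, env
def grab(tag):
    out={}
    for n in ("side","top"):
        d=vision.get_image(n); out[n]=d
        cv2.imwrite(f"pics/{tag}_{n}.png",d["pixels"][:,:,::-1])
        np.savez(f"{tag}_{n}.npz",**{k:np.asarray(v) for k,v in d.items()})
    return out
def load(tag,n): return dict(np.load(f"{tag}_{n}.npz"))
def cloud(d):
    H,W=d["z_map"].shape; f=H/2/np.tan(np.radians(float(d["vertical_fov"]))/2)
    u,v=np.meshgrid(np.arange(W),np.arange(H)); z=d["z_map"]
    P=np.stack([(u-d["cx"])/f*z,(v-d["cy"])/f*z,z],-1)
    return (P-d["t"])@d["R"]   # R^T (P-t)
def ray(d,u,v,h):
    H=d["pixels"].shape[0]; f=H/2/np.tan(np.radians(float(d["vertical_fov"]))/2)
    r=d["R"].T@np.array([(u-d["cx"])/f,(v-d["cy"])/f,1]); c=-d["R"].T@d["t"]
    return c+r*(h-c[2])/r[2]
E
python3 - <<'E'
from h import *
o=grab("a")
for n in o:
    d=o[n]; print(n,d["vertical_fov"],d["cx"],d["cy"],-np.array(d["R"]).T@d["t"], np.array(d["R"]).round(2).tolist(),(d["z_map"]==0).mean())
s=sense(); print(s)
E
```

```text
pics
side 43.36967725274203 321.6805211578903 243.57609395155978 [ 0.34357126 -1.18465798  1.08716496] [[0.98, -0.2, 0.02], [-0.11, -0.62, -0.78], [0.17, 0.76, -0.63]] 0.003977864583333333
top 46.86515240316169 321.5994966799674 241.99773888863461 [ 0.49125847 -0.05564922  1.5597614 ] [[0.03, -1.0, 0.01], [-1.0, -0.03, -0.05], [0.05, -0.01, -1.0]] 0.003896484375
{'time_s': 0.1, 'joint_positions': array([ 5.75526547e+01,  1.18788141e+01,  8.83943787e+01, -3.51622077e-04,
        7.98401135e+01, -8.62460490e+00]), 'dq': array([-0.0056288 ,  0.04904682, -0.17337599,  0.04742313, -0.1493201 ,
       -0.10379062]), 'effort': array([ 1.62084152e-04, -3.71862996e+01, -2.82294220e+01,  7.00861984e-02,
        3.11433838e-02, -2.93371590e-05]), 'tool_pos': array([0.23190733, 0.52542093, 0.21843085]), 'ee_rot': array([[ 4.03906379e-01,  9.14799717e-01, -1.05591507e-03],
       [ 9.14798235e-01, -4.03907655e-01, -1.67207984e-03],
       [-1.95611034e-03, -2.90585525e-04, -9.99998045e-01]]), 'wrist_force': array([-0.20880345,  0.0388796 ,  0.55652878]), 'ft_torque': array([ 0.0134605 , -0.06269767,  0.03777152]), 'width': 0.9973917818800776}
```

View pics/a_side.png

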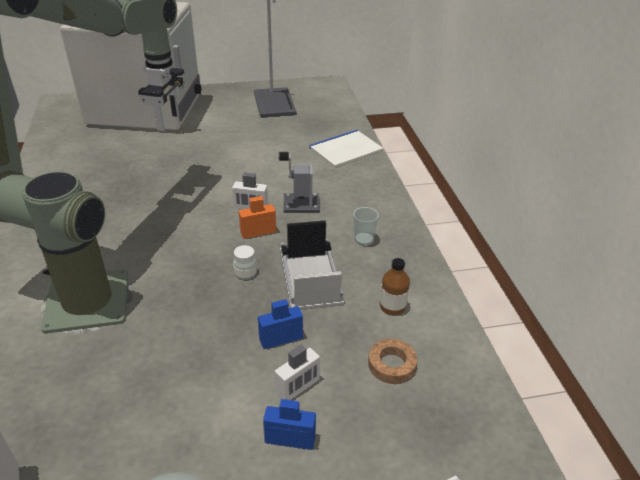

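View pics/a_top.png

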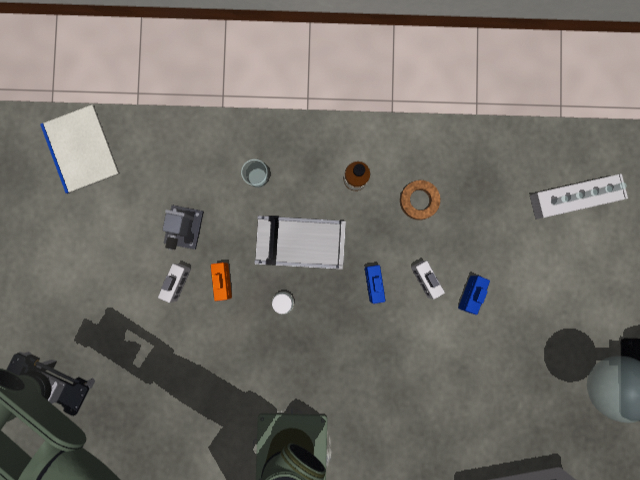

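The two white cassettes are at top-view (174,282) and (428,279), side-view (250,190) and (298,370). Look-alikes in the top view are blue at (375,283) and (474,293), and orange at (221,281). Next is a close crop, plus depth measurements.

```bash
python3 - <<'E'
from h import *
t=load("a","top"); s=load("a","side")
def crop(d,u0,v0,u1,v1,k): return cv2.resize(d["pixels"][v0:v1,u0:u1,::-1],((u1-u0)*k,(v1-v0)*k),interpolation=cv2.INTER_CUBIC)
a=crop(t,140,190,370,320,3)
b=crop(t,400,250,450,310,4); c=crop(s,220,140,340,240,3); e=crop(s,260,330,340,410,3)
canvas=np.zeros((600,780,3),np.uint8)
canvas[:a.shape[0],:a.shape[1]]=a[:, :780]
x=0
for i in(b[:205],c[:205],e[:205]):
    canvas[392:392+i.shape[0],x:x+i.shape[1]]=i; x+=i.shape[1]+5
cv2.imwrite("pics/crop1.png",canvas)
C=cloud(t); S=cloud(s)
# bench z check
print(np.median(C[300:330,320:360,2]), np.median(S[290:330,180:220,2]))
for nm,cl,box in (("A top",C,(155,255,195,308)),("B top",C,(408,255,448,302)),("A side",S,(228,165,275,212)),("B side",S,(270,340,325,400))):
    u0,v0,u1,v1=box; p=cl[v0:v1,u0:u1].reshape(-1,3); px=(t if 'top' in nm else s)["pixels"][v0:v1,u0:u1].reshape(-1,3).astype(int)
    for lo,hi,l in ((.107,.135,'tab'),(.072,.088,'body')):
        m=(p[:,2]>lo)&(p[:,2]<hi)
        if m.sum()<4: print(nm,l,m.sum()); continue
        r=cv2.minAreaRect((p[m][:,:2]*1000).astype(np.float32)); q=p[m]
        print(nm,l,m.sum(),q.mean(0).round(4),r, np.median(q[:,2]).round(4))
E
```

```text
Traceback (most recent call last):
ValueError: could not broadcast input array from shape (205,240,3) into shape (205,210,3)
```

```bash
python3 - <<'E'
from h import *
t=load("a","top"); s=load("a","side")
def crop(d,u0,v0,u1,v1,k): return cv2.resize(d["pixels"][v0:v1,u0:u1,::-1],((u1-u0)*k,(v1-v0)*k),interpolation=cv2.INTER_CUBIC)
a=crop(t,140,190,370,320,3)
b=crop(t,400,250,450,310,3); c=crop(s,220,140,340,208,3); e=crop(s,260,340,340,408,3)
canvas=np.zeros((600,780,3),np.uint8)
canvas[:a.shape[0],:a.shape[1]]=a[:, :780]
x=0
for i in(b[:205],c[:205],e[:205]):
    canvas[392:392+i.shape[0],x:x+i.shape[1]]=i; x+=i.shape[1]+5
cv2.imwrite("pics/crop1.png",canvas)
C=cloud(t); S=cloud(s)
print(np.median(C[300:330,320:360,2]), np.median(S[290:330,180:220,2]))
for nm,cl,box in (("A top",C,(155,255,195,308)),("B top",C,(408,255,448,302)),("A side",S,(228,165,275,212)),("B side",S,(270,340,325,400))):
    u0,v0,u1,v1=box; p=cl[v0:v1,u0:u1].reshape(-1,3)
    for lo,hi,l in ((.107,.135,'tab'),(.072,.088,'body')):
        m=(p[:,2]>lo)&(p[:,2]<hi)
        if m.sum()<4: print(nm,l,m.sum()); continue
        r=cv2.minAreaRect((p[m][:,:2]*1000).astype(np.float32)); q=p[m]
        print(nm,l,m.sum(),q.mean(0).round(4),np.round(r[0],1),np.round(r[1],1),round(r[2],1), np.median(q[:,2]).round(4))
E
```

```text
-0.00038210546107865224 0.0004327410678913839
A top tab 116 [0.4528 0.3278 0.1181] [452.8 328.3] [20.  36.2] 67.6 0.1182
A top body 372 [0.4535 0.3258 0.0793] [452.7 328.5] [ 37.6 100.2] 68.9 0.0791
B top tab 109 [ 0.4799 -0.3607  0.1189] [ 479.6 -361.3] [36.7 19. ] 30.6 0.1193
B top body 380 [ 0.4797 -0.3589  0.0794] [ 479.8 -361.6] [99.7 37.1] 30.4 0.0795
A side tab 194 [0.4547 0.259  0.1169] [453.8 265.8] [ 39.2 160.3] 2.3 0.1179
A side body 392 [0.4585 0.2833 0.0802] [453.4 278.6] [101.2 183.3] 2.1 0.0804
B side tab 192 [ 0.4764 -0.366   0.1179] [ 453.9 -406.6] [145.9  31.7] 62.8 0.1194
B side body 554 [ 0.4762 -0.3676  0.0799] [ 479.4 -361. ] [102.6  39.3] 29.1 0.08
```

View pics/crop1.png

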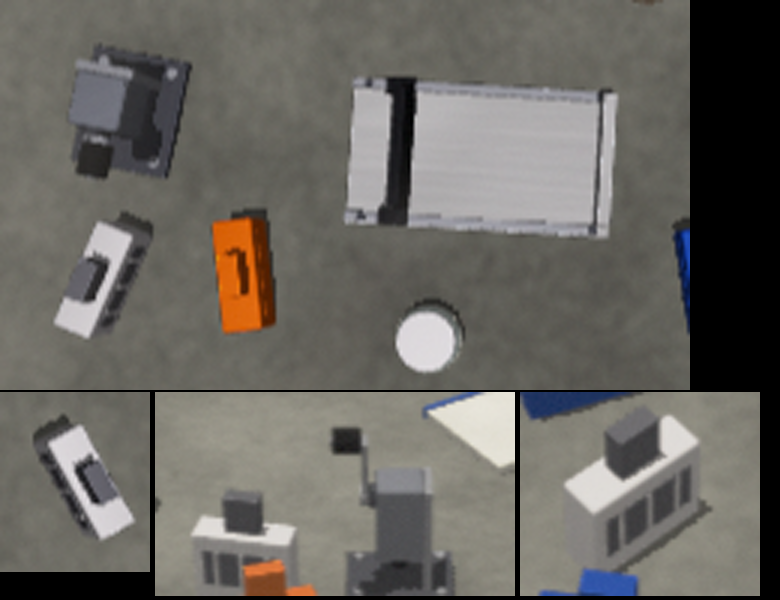

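The crop confirms the choice. Both targets are white bodies with grey tabs, and the orange one sits next to the left cassette. Now the magazine, stop, switch and obstacles.

```bash
python3 - <<'E'
from h import *
t=load("a","top"); s=load("a","side")
C=cloud(t); S=cloud(s)
def rect(p,m,nm):
    q=p[m]
    if len(q)<4: print(nm,len(q)); return
    r=cv2.minAreaRect((q[:,:2]*1000).astype(np.float32))
    print(nm,len(q),np.round(r[0],1),np.round(r[1],1),round(r[2],2),'z',np.median(q[:,2]).round(4))
def reg(cl,u0,v0,u1,v1): return cl[v0:v1,u0:u1].reshape(-1,3)
p=reg(C,245,200,360,280); x=p
rect(p,(p[:,2]>.098)&(p[:,2]<.11)&(p[:,1]<-.0),'wall top')
rect(p,(p[:,2]>.118)&(p[:,2]<.13),'stop top')
rect(p,(p[:,2]>.006)&(p[:,2]<.017),'floor')
rect(p,(p[:,2]>.006)&(p[:,2]<.13),'tray all')
rect(p,(p[:,2]>.02)&(p[:,2]<.03),'rails')
p=reg(S,270,210,350,315)
rect(p,(p[:,2]>.098)&(p[:,2]<.11)&(p[:,1]<.0),'S wall top')
rect(p,(p[:,2]>.118)&(p[:,2]<.13),'S stop top')
p=reg(C,150,195,215,260)
rect(p,(p[:,2]>.12)&(p[:,2]<.135),'housing')
rect(p,(p[:,2]>.17),'roller');
rect(p,(p[:,2]>.006)&(p[:,2]<.025),'base'); rect(p,(p[:,2]>.006),'switch all')
p=reg(S,275,145,325,215); rect(p,(p[:,2]>.17)&(p[:,1]<.5),'S roller'); rect(p,(p[:,2]>.12)&(p[:,2]<.135),'S housing')
for nm,b in (('jar',(265,285,300,320)),('beaker',(235,150,275,195)),('bottle',(335,150,380,195)),('cork',(395,172,445,225)),('orange',(205,255,237,305)),('blue1',(360,258,390,308)),('blue2',(455,265,492,318))):
    p=reg(C,*b); rect(p,p[:,2]>(.02),nm+' max z %.3f'%p[:,2].max())
E
```

```text
wall top 194 [ 569.6 -122.6] [ 12.2 113.8] 88.07 z 0.1047
stop top 173 [576.8  61. ] [ 12.4 102.3] 88.01 z 0.1239
floor 2979 [580.6 -14.8] [222.2 320.3] 1.53 z 0.0112
tray all 4220 [580.6 -14.8] [222.2 320.3] 1.53 z 0.013
rails 402 [574.4  -4.3] [230.5 132.1] 88.16 z 0.0246
S wall top 326 [ 523.1 -151.6] [208.1  75.1] 31.73 z 0.1043
S stop top 272 [535.2 -81. ] [330. 100.] 74.36 z 0.122
housing 398 [605.9 318.1] [49.5 67.9] 81.64 z 0.1272
roller 156 [533.2 129.6] [378.2  34.5] 82.46 z 0.1961
base 705 [605.8 322.2] [180.9 174.6] 0.55 z 0.0111
switch all 1437 [598.3 175.7] [473.5 188.7] 86.91 z 0.0502
S roller 118 [ 441.4 -434.1] [1513.5   34.4] 81.27 z 0.1923
S housing 217 [603.3 319. ] [59.8 70.5] 86.04 z 0.1281
jar max z 1.560 400 [445.3   8. ] [ 58.9 145.4] 57.89 z 0.0736
beaker max z 1.560 372 [641.7  35. ] [350.1  69.8] 35.8 z 0.0732
bottle max z 1.560 599 [ 646.8 -101. ] [ 66.6 317.1] 61.87 z 0.105
cork max z 1.560 877 [ 597.4 -237.5] [107.1 407.4] 45.01 z 0.0295
orange max z 1.560 637 [475.4  82.8] [ 99.6 278.6] 7.5 z 0.0793
blue1 max z 1.560 578 [ 454.4 -149.7] [ 99.7 175.6] 8.21 z 0.0799
blue2 max z 1.560 748 [ 488.9 -289.1] [455.7 101.9] 76.81 z 0.0792
```

```bash
python3 - <<'E'
from h import *
t=load("a","top"); s=load("a","side")
C=cloud(t); S=cloud(s)
def rect(p,m,nm):
    m=m&(p[:,2]<.4); q=p[m]
    # drop outliers
    med=np.median(q[:,:2],0)
    q=q[np.linalg.norm(q[:,:2]-med,axis=1)<.18]
    r=cv2.minAreaRect((q[:,:2]*1000).astype(np.float32))
    print(nm,len(q),np.round(r[0],1),np.round(r[1],1),round(r[2],2),'z',np.median(q[:,2]).round(4),'mean',(q[:,:2].mean(0)*1000).round(1))
def reg(cl,d,u0,v0,u1,v1):
    p=cl[v0:v1,u0:u1].reshape(-1,3); return p[d["z_map"][v0:v1,u0:u1].ravel()>0]
p=reg(S,s,270,210,350,315)
rect(p,(p[:,2]>.100)&(p[:,2]<.11)&(p[:,1]<.0),'S wall top')
rect(p,(p[:,2]>.120)&(p[:,2]<.13),'S stop top')
p=reg(C,t,245,200,360,280); 
rect(p,(p[:,2]>.006)&(p[:,2]<.017),'floor'); rect(p,(p[:,2]>.02)&(p[:,2]<.03),'rails')
p=reg(C,t,150,195,215,260)
rect(p,(p[:,2]>.12)&(p[:,2]<.135),'housing'); rect(p,(p[:,2]>.17),'roller')
rect(p,(p[:,2]>.006)&(p[:,2]<.025),'base')
p=reg(S,s,275,145,325,215); rect(p,(p[:,2]>.17)&(p[:,1]<.5),'S roller'); rect(p,(p[:,2]>.12)&(p[:,2]<.135),'S housing')
for nm,b in (('jar',(265,285,300,320)),('beaker',(235,150,275,195)),('bottle',(335,150,380,195)),('cork',(395,172,445,225)),('orange',(205,255,237,305)),('blue1',(360,258,390,308)),('blue2',(455,265,492,318))):
    p=reg(C,t,*b); rect(p,p[:,2]>(.02),nm)
E
```

```text
S wall top 283 [ 523.4 -151.4] [207.4  75.1] 31.73 z 0.1047 mean [ 549.  -140.8]
S stop top 159 [575.2  63.3] [ 23.3 102.2] 85.87 z 0.1242 mean [574.1  60.8]
floor 2970 [580.6 -13.8] [222.2 318.2] 1.53 z 0.0112 mean [573.7 -10.5]
rails 402 [574.4  -4.3] [230.5 132.1] 88.16 z 0.0246 mean [574.4 -14.7]
housing 398 [605.9 318.1] [49.5 67.9] 81.64 z 0.1272 mean [611.3 317.6]
roller 139 [556.3 303.5] [25.3 35.3] 77.34 z 0.1954 mean [554.9 301.5]
base 705 [605.8 322.2] [180.9 174.6] 0.55 z 0.0111 mean [605.3 304.9]
S roller 108 [553.7 299.6] [27.5 34.5] 77.36 z 0.1918 mean [554.6 299.1]
S housing 217 [603.3 319. ] [59.8 70.5] 86.04 z 0.1281 mean [607.1 316.6]
jar 393 [407.5  31.7] [58.9 56.2] 58.03 z 0.0736 mean [407.8  30.8]
beaker 366 [754.4 116.3] [68.5 70.2] 1.74 z 0.0729 mean [760.5 120.6]
bottle 592 [ 756.  -159.4] [66.4 65.5] 48.53 z 0.1048 mean [ 749.9 -156.6]
cork 868 [ 701.4 -340.9] [107.2 108.9] 1.19 z 0.0294 mean [ 701.5 -341.1]
orange 629 [459.7 201.6] [99.7 38.9] 8.03 z 0.0792 mean [460.3 196.7]
blue1 573 [ 464.1 -216.5] [99.8 37.5] 10.08 z 0.0799 mean [ 463.8 -214. ]
blue2 739 [ 442.2 -488. ] [40.7 99.7] 70.71 z 0.0792 mean [ 443.3 -482.1]
```

Cassette A stands close to the roller. The gripper body is 177 mm long along the jaws, so an x-grip there would almost touch it. I'll place B first with an x-grip, next to the wall. A gets gripped across its tab (18 mm) and stands clear of B, where the fingers have room. The stop then closes the gap.

Call:
{"op": "move_arm", "data": {
  "moves": [
    [[0, 0, -0.05, 30, -46, 8, 1], [0, 0, -0.05, 30, -46, 8, 1], [0, 0, -0.05, 30, -46, 8, 1], [0, 0, -0.05, 30, -46, 8, 1], [0, 0, -0.05, 30, -46, 8, 1], [0, 0, -0.05, 30, -46, 0, 1], [0, 0, -0.05, 5, -48, 0, 1], [0, 0, -0.05, 5, -48, 0, 1], [0, 0, -0.05, 5, -48, 0, 1], [0, 0, -0.05, 5, -48, 0, 1], [0, 0, -0.05, 5, -48, 0, 1], [0, 0, -0.05, 5, -48, 0, 1]]
  ]
}}

```text
time_s: 1.3
tool_pos: [0.4225, -0.026, 0.2507]
ee_rot: [[0.855, 0.518, -0.006], [0.518, -0.855, -0.002], [-0.006, -0.002, -1.0]]
wrist_force: [0.2, -0.4, -0.4]
width: 1.003
```

Call:
{"op": "move_arm", "data": {
  "moves": [
    [[0, 0, 0, 7, -45, 0, 1], [0, 0, 0, 7, -45, 0, 1], [0, 0, 0, 7, -45, 0, 1], [0, 0, 0, 7, -45, 0, 1], [0, 0, 0, 7, -45, 0, 1], [0, 0, 0, 7, -45, 0, 1], [0, 0, 0, 7, -45, 0, 1], [0, 0, 0, 0, 0, 0, 1]]
  ]
}}

```text
time_s: 2.1
tool_pos: [0.4678, -0.359, 0.2463]
ee_rot: [[0.86, 0.509, -0.009], [0.509, -0.861, 0.001], [-0.007, -0.006, -1.0]]
wrist_force: [0.3, 0.7, -0.1]
width: 1.0
```

```bash
cat >> h.py <<'E'
def go(x,y,z,jaw):
    s=sense(); R=s["ee_rot"]; p=s["tool_pos"]
    a=np.radians(jaw); X=np.array([np.cos(a),np.sin(a),0]); Z=np.array([0,0,-1.]); T=np.stack([X,np.cross(Z,X),Z],1)
    rv=cv2.Rodrigues(T@R.T)[0].ravel()
    print("turn",rv.round(3),"shift mm",(np.array([x,y,z])-p*1000).round(1),"force",s["wrist_force"].round(1),"w",round(s["width"],3),"t",round(s["time_s"],2))
E
python3 -c "
from h import *
go(479.8,-361.5,100,30.5)"
```

```text
turn [-0.001 -0.009 -0.002] shift mm [  12.    -2.5 -146.3] force [ 0.3  0.7 -0.1] w 1.0 t 2.1
```

Call:
{"op": "move_arm", "data": {
  "moves": [
    [[0, -0.009, 0, 12, -2, -10, 1], [0, 0, 0, 0, 0, -40, 1], [0, 0, 0, 0, 0, -40, 1], [0, 0, 0, 0, 0, -20, 1], [0, 0, 0, 0, 0, 0, 1]]
  ]
}}

```text
time_s: 2.6
tool_pos: [0.4789, -0.3588, 0.1318]
ee_rot: [[0.862, 0.507, -0.001], [0.507, -0.862, 0.005], [0.002, -0.004, -1.0]]
wrist_force: [-0.7, -0.8, -0.5]
width: 0.999
```

```bash
python3 -c "
from h import *
go(479.8,-361.5,100,30.5)"
```

```text
turn [-0.005 -0.001  0.   ] shift mm [  0.9  -2.7 -31.8] force [-0.7 -0.8 -0.5] w 0.999 t 2.6
```

Call:
{"op": "move_arm", "data": {
  "moves": [
    [[-0.005, 0, 0, 1, -3, -16, 1], [0, 0, 0, 0, 0, -14, 1], [0, 0, 0, 0, 0, 0, 1], [0, 0, 0, 0, 0, 0, 0.2], [0, 0, 0, 0, 0, 0, 0.2], [0, 0, 0, 0, 0, 0, 0.2], [0, 0, 0, 0, 0, 0, 0.2], [0, 0, 0, 0, 0, 0, 0.2], [0, 0, 0, 0, 0, 0, 0.2]]
  ]
}}

```text
time_s: 3.5
tool_pos: [0.4831, -0.362, 0.1081]
ee_rot: [[0.861, 0.509, 0.006], [0.509, -0.861, -0.006], [0.002, 0.008, -1.0]]
wrist_force: [0.4, -0.1, 0.8]
width: 0.528
```

```bash
python3 -c "
from h import *
go(479.8,-361.5,100,30.5)"
```

```text
turn [ 0.006  0.006 -0.002] shift mm [-3.3  0.5 -8.1] force [ 0.4 -0.1  0.8] w 0.528 t 3.5
```

Call:
{"op": "move_arm", "data": {
  "moves": [
    [[0, 0, 0, -3, 0, -7, 0.5], [0, 0, 0, 0, 0, 0, 0.2], [0, 0, 0, 0, 0, 0, 0.2], [0, 0, 0, 0, 0, 0, 0.2], [0, 0, 0, 0, 0, 0, 0.2], [0, 0, 0, 0, 0, 0, 0.2]]
  ]
}}

```text
time_s: 4.1
tool_pos: [0.4796, -0.3625, 0.1007]
ee_rot: [[0.861, 0.509, 0.006], [0.509, -0.861, -0.007], [0.002, 0.009, -1.0]]
wrist_force: [-0.7, 0.0, 0.3]
width: 0.381
```

```bash
python3 -c "
from h import *
go(479.8,-361.5,100,30.5)"
```

```text
turn [ 0.007  0.006 -0.002] shift mm [ 0.2  1.  -0.7] force [-0.7  0.   0.3] w 0.381 t 4.1
```

Call:
{"op": "move_arm", "data": {
  "moves": [
    [[0, 0, 0, 0, 0, 30, 0.2], [0, 0, 0, 0, 0, 45, 0.2], [0, 0, 0, 0, 0, 45, 0.2], [0, 0, 0, 0, 0, 35, 0.2], [0, 0, -0.07, 11, 34, 0, 0.2], [0, 0, -0.07, 11, 34, 0, 0.2], [0, 0, -0.07, 11, 34, 0, 0.2], [0, 0, -0.07, 11, 34, 0, 0.2], [0, 0, -0.07, 11, 34, 0, 0.2], [0, 0, -0.07, 11, 34, 0, 0.2], [0, 0, -0.07, 11, 34, 0, 0.2], [0, 0, -0.07, 11, 30, 0, 0.2]]
  ]
}}

```text
time_s: 5.3
tool_pos: [0.5598, -0.0816, 0.2474]
ee_rot: [[0.998, -0.057, -0.01], [-0.057, -0.998, 0.012], [-0.011, -0.012, -1.0]]
wrist_force: [0.2, 0.1, -4.1]
width: 0.381
```

```bash
python3 -c "
from h import *
go(571.2,-92.7,118,-2)
grab('b')"
```

```text
turn [-0.012 -0.01   0.023] shift mm [  11.4  -11.1 -129.4] force [ 0.2  0.1 -4.1] w 0.381 t 5.3
```

View pics/b_side.png

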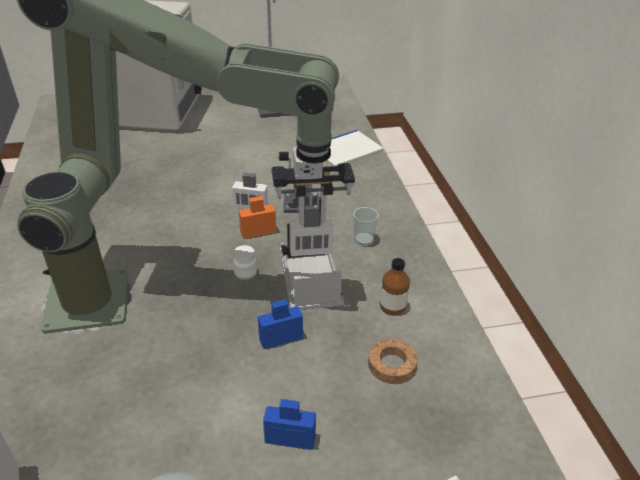

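The cassette hangs upright in the gripper (side view, 312,237) above the magazine.

Call:
{"op": "move_arm", "data": {
  "moves": [
    [[-0.012, -0.01, 0.023, 11, -11, 0, 0.2], [0, 0, 0, 0, 0, -10, 0.2], [0, 0, 0, 0, 0, 0, 0.2]]
  ]
}}

```text
time_s: 5.7
tool_pos: [0.5708, -0.0919, 0.2342]
ee_rot: [[1.0, -0.024, -0.003], [-0.024, -1.0, 0.001], [-0.003, -0.001, -1.0]]
wrist_force: [-0.4, 0.9, -3.7]
width: 0.381
```

```bash
python3 -c "
from h import *
go(571.2,-92.7,113,-2)
o=grab('c'); C=cloud(o['side']); z0=sense()['tool_pos'][2]-.1
d=o['side']['pixels'].astype(int); 
m=(C[...,2]>z0+.076)&(C[...,2]<z0+.084)&(abs(C[...,0]-.57)<.1)&(abs(C[...,1]+.09)<.05)
q=C[m]; print(len(q), q.mean(0), cv2.minAreaRect((q[:,:2]*1000).astype(np.float32)))
"
```

```text
turn [-0.001 -0.003 -0.011] shift mm [   0.4   -0.8 -121.2] force [-0.4  0.9 -3.7] w 0.381 t 5.7
262 [ 0.56792613 -0.09452344  0.21464255] ((571.0562133789062, -91.07836151123047), (41.09078598022461, 98.73014831542969), 86.4499740600586)
```

Call:
{"op": "move_arm", "data": {
  "moves": [
    [[0, 0, -0.01, 0, -1, -30, 0.2], [0, 0, 0, 0, 0, -30, 0.2], [0, 0, 0, 0, 0, -25, 0.2], [0, 0, 0, 0, 0, -15, 0.2], [0, 0, 0, 0, 0, 0, 0.2]]
  ]
}}

```text
time_s: 6.3
tool_pos: [0.5724, -0.098, 0.1357]
ee_rot: [[0.999, -0.041, 0.006], [-0.041, -0.999, -0.002], [0.006, 0.002, -1.0]]
wrist_force: [-0.7, 0.6, -3.3]
width: 0.383
```

```bash
python3 -c "
from h import *
go(571.2,-92.7,113,-2)"
```

```text
turn [0.002 0.006 0.006] shift mm [ -1.2   5.3 -22.7] force [-0.7  0.6 -3.3] w 0.383 t 6.3
```

Call:
{"op": "move_arm", "data": {
  "moves": [
    [[0, 0.006, 0.006, -1, 5, -4, 0.2], [0, 0, 0, 0, 0, -10, 0.2], [0, 0, 0, 0, 0, 0, 0.2]]
  ]
}}

```text
time_s: 6.6
tool_pos: [0.5727, -0.0941, 0.1233]
ee_rot: [[0.999, -0.036, 0.003], [-0.036, -0.999, -0.003], [0.003, 0.003, -1.0]]
wrist_force: [-0.3, 0.1, -3.9]
width: 0.379
```

```bash
python3 -c "
from h import *
go(571.2,-92.7,113,-2)"
```

```text
turn [0.003 0.003 0.001] shift mm [ -1.5   1.4 -10.3] force [-0.3  0.1 -3.9] w 0.379 t 6.6
```

Call:
{"op": "move_arm", "data": {
  "moves": [
    [[0.003, 0.003, 0, -1, 1, -6, 0.2], [0, 0, 0, 0, 0, -4, 0.2], [0, 0, 0, 0, 0, -2, 0.2], [0, 0, 0, 0, 0, 0, 0.2]]
  ]
}}

```text
time_s: 7.0
tool_pos: [0.5737, -0.0934, 0.1128]
ee_rot: [[0.999, -0.036, 0.005], [-0.036, -0.999, -0.002], [0.005, 0.001, -1.0]]
wrist_force: [0.6, -0.4, -3.0]
width: 0.379
```

```bash
python3 -c "
from h import *
go(571.2,-92.7,112.5,-2)"
```

```text
turn [0.002 0.005 0.001] shift mm [-2.5  0.7 -0.3] force [ 0.6 -0.4 -3. ] w 0.379 t 7.0
```

Call:
{"op": "move_arm", "data": {
  "moves": [
    [[0, 0.004, 0, -2, 0, -1, 0.2], [0, 0, 0, 0, 0, -2, 0.2], [0, 0, 0, 0, 0, 0, 0.2]]
  ]
}}

```text
time_s: 7.3
tool_pos: [0.5734, -0.0936, 0.1131]
ee_rot: [[0.999, -0.036, 0.004], [-0.036, -0.999, -0.002], [0.004, 0.002, -1.0]]
wrist_force: [0.3, 0.9, -3.0]
width: 0.381
```

```bash
python3 -c "
from h import *
go(571.2,-92.7,112.5,-2)"
```

```text
turn [0.002 0.004 0.001] shift mm [-2.2  0.9 -0.6] force [ 0.3  0.9 -3. ] w 0.381 t 7.3
```

Call:
{"op": "move_arm", "data": {
  "moves": [
    [[0, 0.004, 0, -3, 0, -3, 0.2], [0, 0, 0, 0, 0, -3, 0.2]]
  ]
}}

```text
time_s: 7.5
tool_pos: [0.5734, -0.0939, 0.1126]
ee_rot: [[0.999, -0.036, 0.007], [-0.036, -0.999, -0.003], [0.007, 0.003, -1.0]]
wrist_force: [-6.6, 2.5, 18.5]
width: 0.383
```

```bash
python3 -c "
from h import *
go(571.2,-92.7,112.5,-2)
o=grab('d'); t=o['top'];s=o['side']
a=cv2.resize(s['pixels'][180:320,250:390,::-1],None,fx=4,fy=4,interpolation=cv2.INTER_CUBIC); cv2.imwrite('pics/d_crop.png',a)"
```

```text
turn [0.003 0.007 0.001] shift mm [-2.2  1.2 -0.1] force [-6.6  2.5 18.5] w 0.383 t 7.5
```

View pics/d_crop.png

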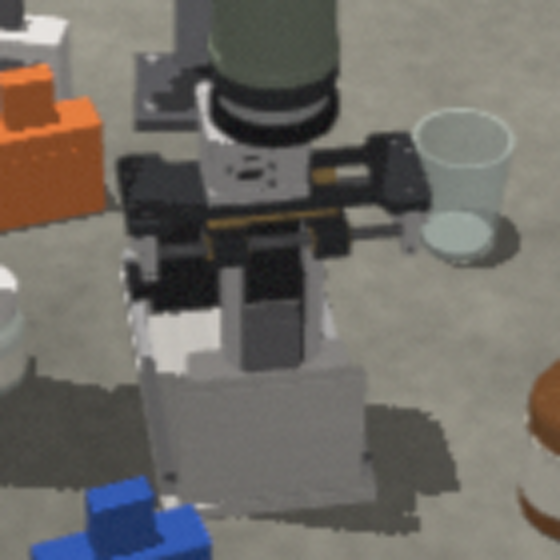

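The cassette is on the floor: z has stopped falling and the floor pushes back with 18 N. Opening and rising.

Call:
{"op": "move_arm", "data": {
  "moves": [
    [[0, 0, 0, 0, 0, 0, 0.2], [0, 0, 0, 0, 0, 1, 0.7], [0, 0, 0, 0, 0, 0, 0.7], [0, 0, 0, 0, 0, 0, 0.7], [0, 0, 0, 0, 0, 0, 0.7], [0, 0, 0, 0, 0, 0, 0.7], [0, 0, 0, 0, 0, 20, 0.7], [0, 0, 0, 0, 0, 35, 0.7], [0, 0, 0, 0, 0, 45, 0.7], [0, 0, 0, 0, 0, 45, 0.7]]
  ]
}}

```text
time_s: 8.6
tool_pos: [0.5662, -0.0923, 0.2526]
ee_rot: [[0.999, -0.036, -0.013], [-0.036, -0.999, 0.002], [-0.013, -0.002, -1.0]]
wrist_force: [0.2, 0.3, 0.6]
width: 0.701
```

```bash
python3 -c "
from h import *
go(452.7,328.4,100,68.9)"
```

```text
turn [ 0.006 -0.013  1.239] shift mm [-113.5  420.7 -152.6] force [0.2 0.3 0.6] w 0.701 t 8.6
```

Call:
{"op": "move_arm", "data": {
  "moves": [
    [[0, -0.013, 0.1, -14, 35, 3, 0.7], [0, 0, 0.1, -14, 35, 2, 0.7], [0, 0, 0.1, -12, 35, 2, 0.7], [0, 0, 0.1, -10, 35, 0, 0.7], [0, 0, 0.1, -10, 35, 0, 0.7], [0, 0, 0.1, -10, 35, 0, 0.7], [0, 0, 0.1, -10, 35, 0, 0.7], [0, 0, 0.1, -8, 35, 0, 0.7], [0, 0, 0.1, -8, 35, 0, 0.7], [0, 0, 0.1, -8, 35, 0, 0.7], [0, 0, 0.1, -8, 35, 0, 0.7], [0, 0, 0.1, -5, 35, 0, 0.7]]
  ]
}}

```text
time_s: 9.8
tool_pos: [0.4492, 0.3365, 0.271]
ee_rot: [[0.359, 0.933, 0.016], [0.933, -0.359, 0.018], [0.023, 0.008, -1.0]]
wrist_force: [0.6, 0.3, 0.4]
width: 0.698
```

```bash
python3 -c "
from h import *
go(452.7,328.4,100,68.9)
o=grab('e'); C=cloud(o['top'])
m=(C[...,2]>.09)&(C[...,2]<.096)&(abs(C[...,0]-.57)<.1)&(abs(C[...,1]+.09)<.05)
q=C[m]; print(len(q), q.mean(0), cv2.minAreaRect((q[:,:2]*1000).astype(np.float32)))
cv2.imwrite('pics/e_crop.png',cv2.resize(o['top']['pixels'][150:350,140:400,::-1],None,fx=3,fy=3))
"
```

```text
turn [-0.018  0.016 -0.001] shift mm [   3.5   -8.1 -171. ] force [0.6 0.3 0.4] w 0.698 t 9.8
238 [ 0.57452925 -0.09259461  0.09262051] ((576.076416015625, -97.14058685302734), (45.246337890625, 97.01911163330078), 87.94039916992188)
```

View pics/e_crop.png

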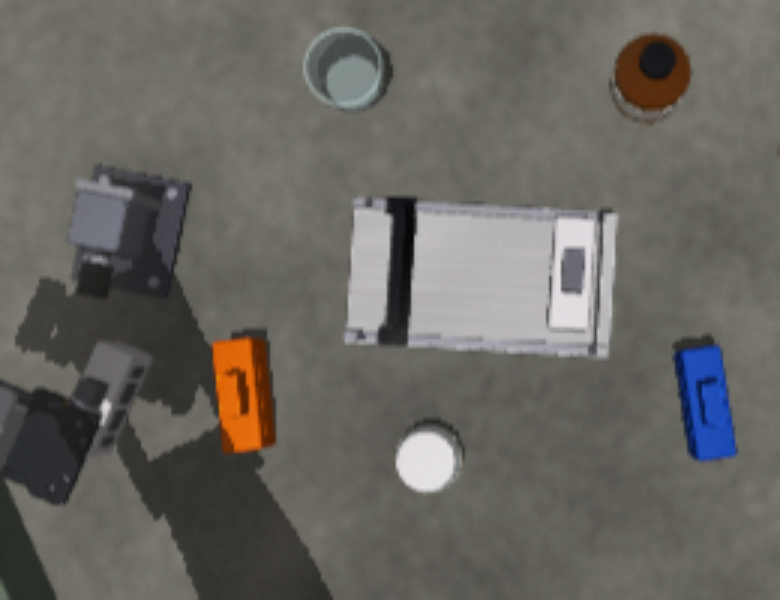

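B stands upright by the wall (crop 573,272). Now cassette A.

Call:
{"op": "move_arm", "data": {
  "moves": [
    [[-0.018, 0.016, 0, 4, -8, -20, 0.7], [0, 0, 0, 0, 0, -45, 0.7], [0, 0, 0, 0, 0, -45, 0.7], [0, 0, 0, 0, 0, -20, 0.7], [0, 0, 0, 0, 0, 0, 0.7]]
  ]
}}

```text
time_s: 10.4
tool_pos: [0.4534, 0.3233, 0.1325]
ee_rot: [[0.364, 0.931, -0.003], [0.931, -0.364, -0.005], [-0.006, -0.001, -1.0]]
wrist_force: [-0.2, -0.1, 0.8]
width: 0.702
```

```bash
python3 -c "
from h import *
go(452.7,328.4,100,68.9)"
```

```text
turn [ 0.005 -0.003  0.005] shift mm [ -0.7   5.1 -32.5] force [-0.2 -0.1  0.8] w 0.702 t 10.4
```

Call:
{"op": "move_arm", "data": {
  "moves": [
    [[0.005, -0.003, 0.005, -1, 5, -16, 0.7], [0, 0, 0, 0, 0, -15, 0.7], [0, 0, 0, 0, 0, 0, 0.7]]
  ]
}}

```text
time_s: 10.7
tool_pos: [0.4537, 0.3238, 0.0997]
ee_rot: [[0.366, 0.931, -0.002], [0.931, -0.366, -0.003], [-0.004, -0.001, -1.0]]
wrist_force: [-0.6, -0.2, 0.4]
width: 0.7
```

```bash
python3 -c "
from h import *
go(452.7,328.4,100,68.9)"
```

```text
turn [ 0.003 -0.002  0.006] shift mm [-1.   4.6  0.3] force [-0.6 -0.2  0.4] w 0.7 t 10.7
```

Call:
{"op": "move_arm", "data": {
  "moves": [
    [[0, 0, 0.006, -1, 5, 0, 0.4], [0, 0, 0, 0, 0, 0, 0.05], [0, 0, 0, 0, 0, 0, 0.05], [0, 0, 0, 0, 0, 0, 0.05], [0, 0, 0, 0, 0, 0, 0.05], [0, 0, 0, 0, 0, 0, 0.05], [0, 0, 0, 0, 0, 0, 0.05], [0, 0, 0, 0, 0, 0, 0.05]]
  ]
}}

```text
time_s: 11.5
tool_pos: [0.4567, 0.3293, 0.1051]
ee_rot: [[0.362, 0.932, 0.006], [0.932, -0.362, -0.0], [0.002, 0.006, -1.0]]
wrist_force: [0.4, -0.3, -0.1]
width: 0.192
```

```bash
python3 -c "
from h import *
go(452.7,328.4,100,68.9)"
```

```text
turn [0.    0.006 0.002] shift mm [-4.  -0.9 -5.1] force [ 0.4 -0.3 -0.1] w 0.192 t 11.5
```

Call:
{"op": "move_arm", "data": {
  "moves": [
    [[0, 0, 0, 0, 0, 30, 0.05], [0, 0, 0, 0, 0, 45, 0.05], [0, 0, 0, 0, 0, 45, 0.05], [0, 0, 0, 0, 0, 40, 0.05], [0, 0, 0.03, 4, -35, 0, 0.05], [0, 0, 0.03, 4, -35, 0, 0.05], [0, 0, 0.03, 8, -40, 0, 0.05], [0, 0, 0.04, 16, -40, 0, 0.05], [0, 0, 0.04, 18, -40, 0, 0.05], [0, 0, 0.04, 18, -40, 0, 0.05], [0, 0, 0.04, 18, -40, 0, 0.05], [0, 0, 0.04, 18, -40, 0, 0.05]]
  ]
}}

```text
time_s: 12.7
tool_pos: [0.5521, 0.0112, 0.2628]
ee_rot: [[0.055, 0.998, -0.008], [0.998, -0.055, -0.005], [-0.006, -0.008, -1.0]]
wrist_force: [0.1, 1.0, -2.4]
width: 0.191
```

```bash
python3 -c "
from h import *
go(576.5,-36.7,118,88)"
```

```text
turn [ 0.005 -0.008  0.02 ] shift mm [  24.4  -47.9 -144.8] force [ 0.1  1.  -2.4] w 0.191 t 12.7
```

Call:
{"op": "move_arm", "data": {
  "moves": [
    [[0.005, -0.008, 0.02, 24, -40, 0, 0.05], [0, 0, 0, 0, -5, -10, 0.05], [0, 0, 0, 0, 0, -10, 0.05], [0, 0, 0, 0, 0, 0, 0.05]]
  ]
}}

```text
time_s: 13.1
tool_pos: [0.5759, -0.0407, 0.2379]
ee_rot: [[0.042, 0.999, -0.005], [0.999, -0.042, -0.0], [-0.0, -0.005, -1.0]]
wrist_force: [0.0, 0.6, -2.5]
width: 0.189
```

```bash
python3 -c "
from h import *
go(576.5,-36.7,118,88)
o=grab('f'); C=cloud(o['side']); z0=sense()['tool_pos'][2]-.105
for c in (o['side'],o['top']):
    C=cloud(c)
    m=(C[...,2]>z0+.074)&(C[...,2]<z0+.085)&(abs(C[...,0]-.57)<.1)&(abs(C[...,1]+.03)<.05)
    q=C[m]; print(len(q), q.mean(0), cv2.minAreaRect((q[:,:2]*1000).astype(np.float32)))
cv2.imwrite('pics/f_crop.png',cv2.resize(o['side']['pixels'][120:320,220:420,::-1],None,fx=3,fy=3))
"
```

```text
turn [ 0.    -0.005  0.007] shift mm [   0.6    4.  -119.9] force [ 0.   0.6 -2.5] w 0.189 t 13.1
346 [ 0.56775029 -0.04597306  0.21304999] ((569.68603515625, -41.73396301269531), (42.621185302734375, 100.19575500488281), 88.68596649169922)
157 [ 0.53607157 -0.04089569  0.21334844] ((536.1195068359375, -40.90428924560547), (29.341894149780273, 34.13426971435547), 1.579576849937439)
```

View pics/f_crop.png

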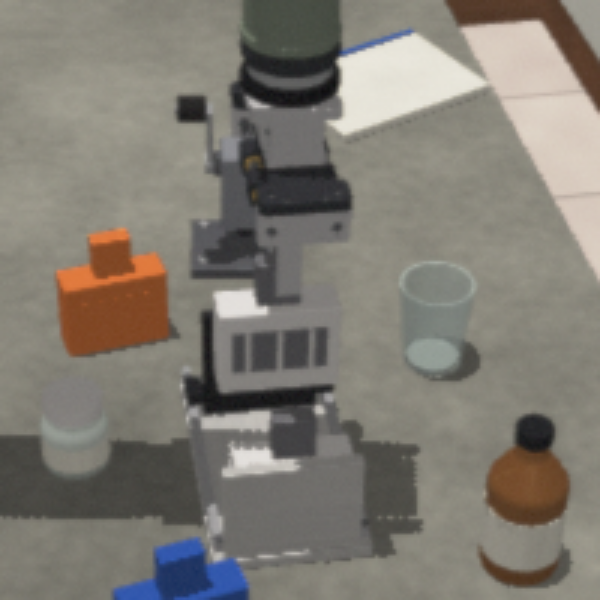

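A is level in the gripper above the channel (crop 275,340), with B standing below it. Lowering in stages.

Call:
{"op": "move_arm", "data": {
  "moves": [
    [[0, -0.005, 0.007, 3, 5, -25, 0.05], [0, 0, 0, 0, 0, -30, 0.05], [0, 0, 0, 0, 0, -25, 0.05], [0, 0, 0, 0, 0, -10, 0.05], [0, 0, 0, 0, 0, 0, 0.05]]
  ]
}}

```text
time_s: 13.7
tool_pos: [0.5806, -0.0276, 0.1519]
ee_rot: [[0.023, 1.0, 0.011], [1.0, -0.023, -0.001], [-0.001, 0.011, -1.0]]
wrist_force: [0.6, -0.3, -1.7]
width: 0.193
```

```bash
python3 -c "
from h import *
go(578,-36.7,117,88)"
```

```text
turn [ 0.001  0.011 -0.012] shift mm [ -2.6  -9.1 -34.9] force [ 0.6 -0.3 -1.7] w 0.193 t 13.7
```

Call:
{"op": "move_arm", "data": {
  "moves": [
    [[0, 0.011, -0.012, -3, -6, -10, 0.05], [0, 0, 0, 0, 0, -15, 0.05], [0, 0, 0, 0, 0, 0, 0.05]]
  ]
}}

```text
time_s: 14.0
tool_pos: [0.5795, -0.0333, 0.1287]
ee_rot: [[0.034, 0.999, 0.005], [0.999, -0.034, -0.002], [-0.002, 0.005, -1.0]]
wrist_force: [-1.0, -0.4, -1.9]
width: 0.19
```

```bash
python3 -c "
from h import *
go(578,-36.7,117,88)"
```

```text
turn [ 0.002  0.005 -0.001] shift mm [ -1.5  -3.4 -11.7] force [-1.  -0.4 -1.9] w 0.19 t 14.0
```

Call:
{"op": "move_arm", "data": {
  "moves": [
    [[0, 0.005, 0, -1, 0, -6, 0.05], [0, 0, 0, 0, 0, -4, 0.05], [0, 0, 0, 0, 0, -3, 0.05]]
  ]
}}

```text
time_s: 14.3
tool_pos: [0.5802, -0.0343, 0.1171]
ee_rot: [[0.035, 0.999, 0.003], [0.999, -0.035, -0.003], [-0.003, 0.003, -1.0]]
wrist_force: [-5.5, -0.5, 15.6]
width: 0.189
```

```bash
python3 -c "
from h import *
go(578,-36.7,117,88)"
```

```text
turn [ 0.003  0.003 -0.   ] shift mm [-2.2 -2.4 -0.1] force [-5.5 -0.5 15.6] w 0.189 t 14.3
```

It touches down at z = 117 with 16 N. Opening partway, then rising.

Call:
{"op": "move_arm", "data": {
  "moves": [
    [[0, 0, 0, 0, 0, 0, 0.05], [0, 0, 0, 0, 0, 1, 0.45], [0, 0, 0, 0, 0, 0, 0.45], [0, 0, 0, 0, 0, 0, 0.45], [0, 0, 0, 0, 0, 0, 0.45], [0, 0, 0, 0, 0, 20, 0.45], [0, 0, 0, 0, 0, 35, 0.45], [0, 0, 0, 0, 0, 40, 0.45], [0, 0, -0.1, 0, 20, 20, 0], [0, 0, -0.14, 0, 35, 0, 0], [0, 0, -0.14, 0, 40, 0, 0], [0, 0, -0.14, 0, 40, 0, 0]]
  ]
}}

```text
time_s: 15.5
tool_pos: [0.5822, 0.0991, 0.2413]
ee_rot: [[0.552, 0.834, 0.01], [0.834, -0.552, -0.006], [0.001, 0.011, -1.0]]
wrist_force: [0.4, -0.0, 0.2]
width: 0.145
```

```bash
python3 -c "
from h import *
go(577,102,117,-2)
o=grab('g')
cv2.imwrite('pics/g_crop.png',np.hstack([cv2.resize(o['side']['pixels'][180:320,240:370,::-1],None,fx=3,fy=3),cv2.resize(o['top']['pixels'][190:330,230:360,::-1],None,fx=3,fy=3)]))
"
```

```text
turn [ 0.01   0.006 -1.021] shift mm [  -5.2    2.9 -124.3] force [ 0.4 -0.   0.2] w 0.145 t 15.5
```

View pics/g_crop.png

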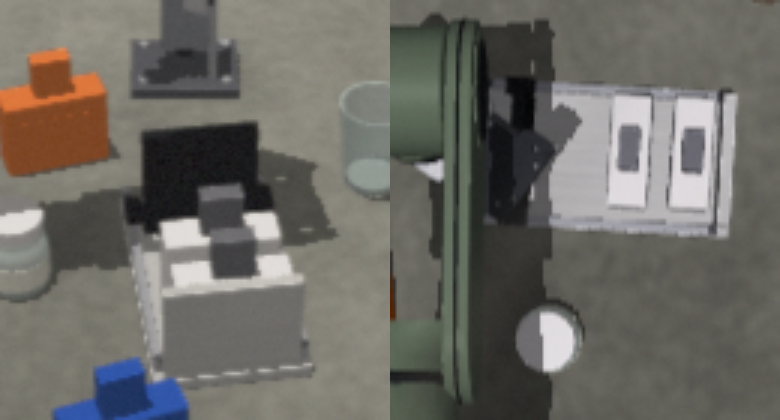

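Both cassettes stand upright and apart in the channel. Turning the closed fingers for the push on the stop.

Call:
{"op": "move_arm", "data": {
  "moves": [
    [[0, 0, -0.14, 0, 1, 0, 0], [0, 0, -0.14, 0, 1, 0, 0], [0, 0, -0.14, 0, 0, 0, 0], [0, 0, -0.14, 0, 0, 0, 0], [0, 0, -0.14, 0, 0, 0, 0], [0, 0, -0.14, 0, 0, 0, 0], [0, 0, -0.14, 0, 0, 0, 0], [0, 0, -0.03, 0, 0, -5, 0]]
  ]
}}

```text
time_s: 16.4
tool_pos: [0.5817, 0.101, 0.2359]
ee_rot: [[0.999, -0.043, 0.0], [-0.043, -0.999, -0.012], [0.001, 0.012, -1.0]]
wrist_force: [-1.1, -0.9, 1.0]
width: 0.006
```

```bash
python3 -c "
from h import *
go(577,102,100,-2)"
```

```text
turn [0.012 0.    0.008] shift mm [  -4.7    1.  -135.9] force [-1.1 -0.9  1. ] w 0.006 t 16.4
```

Call:
{"op": "move_arm", "data": {
  "moves": [
    [[0.012, 0, 0.008, -4, 6, -30, 0], [0, 0, 0, 0, 0, -35, 0], [0, 0, 0, 0, 0, -35, 0], [0, 0, 0, 0, 0, -15, 0], [0, 0, 0, 0, 0, 0, 0]]
  ]
}}

```text
time_s: 16.9
tool_pos: [0.5782, 0.1026, 0.1183]
ee_rot: [[1.0, -0.031, 0.004], [-0.031, -1.0, -0.002], [0.004, 0.002, -1.0]]
wrist_force: [-0.3, 0.0, 0.5]
width: 0.008
```

```bash
python3 -c "
from h import *
go(577,102,100,-2)"
```

```text
turn [ 0.002  0.004 -0.004] shift mm [ -1.2  -0.6 -18.3] force [-0.3  0.   0.5] w 0.008 t 16.9
```

Call:
{"op": "move_arm", "data": {
  "moves": [
    [[0.002, 0.004, -0.004, -1, 0, -12, 0], [0, 0, 0, 0, -5, -6, 0], [0, 0, 0, 0, -12, 0, 0], [0, 0, 0, 0, -12, 0, 0], [0, 0, 0, 0, -12, 0, 0], [0, 0, 0, -1, -12, 0, 0], [0, 0, 0, 0, -12, 0, 0], [0, 0, 0, -1, -12, 0, 0]]
  ]
}}

```text
time_s: 17.7
tool_pos: [0.5766, 0.0216, 0.1019]
ee_rot: [[0.999, -0.034, 0.004], [-0.034, -0.999, 0.005], [0.004, -0.005, -1.0]]
wrist_force: [1.9, 3.3, -2.3]
width: 0.007
```

```bash
python3 -c "
from h import *
go(573,-25,100,-2)"
```

```text
turn [-0.005  0.004 -0.001] shift mm [ -3.6 -46.6  -1.9] force [ 1.9  3.3 -2.3] w 0.007 t 17.7
```

Call:
{"op": "move_arm", "data": {
  "moves": [
    [[-0.005, 0.004, 0, -1, -10, 0, 0], [0, 0, 0, -1, -10, 0, 0], [0, 0, 0, 0, -8, 0, 0], [0, 0, 0, -1, -6, 0, 0]]
  ]
}}

```text
time_s: 18.1
tool_pos: [0.5748, -0.0154, 0.1026]
ee_rot: [[0.999, -0.036, 0.003], [-0.036, -0.999, 0.002], [0.003, -0.002, -1.0]]
wrist_force: [3.1, 6.9, -3.7]
width: 0.004
```

```bash
python3 -c "
from h import *
go(573,-25,100,-2)"
```

```text
turn [-0.002  0.003  0.001] shift mm [-1.8 -9.6 -2.6] force [ 3.1  6.9 -3.7] w 0.004 t 18.1
```

Call:
{"op": "move_arm", "data": {
  "moves": [
    [[0, 0, 0, 0, -5, 0, 0], [0, 0, 0, 0, -4, 0, 0]]
  ]
}}

```text
time_s: 18.3
tool_pos: [0.5746, -0.0215, 0.1027]
ee_rot: [[0.999, -0.037, 0.003], [-0.037, -0.999, 0.011], [0.003, -0.011, -1.0]]
wrist_force: [1.8, 16.0, -1.3]
width: 0.005
```

```bash
python3 -c "
from h import *
go(573,-25,100,-2)"
```

```text
turn [-0.011  0.003  0.002] shift mm [-1.6 -3.5 -2.7] force [ 1.8 16.  -1.3] w 0.005 t 18.3
```

Call:
{"op": "move_arm", "data": {
  "moves": [
    [[0, 0, 0, 0, -4, 0, 0], [0, 0, 0, 0, -4, 0, 0]]
  ]
}}

```text
time_s: 18.5
tool_pos: [0.5745, -0.0211, 0.1029]
ee_rot: [[0.999, -0.037, 0.004], [-0.038, -0.999, 0.028], [0.003, -0.028, -1.0]]
wrist_force: [2.2, 15.2, -1.3]
width: 0.004
```

```bash
python3 -c "
from h import *
go(573,-25,100,-2)
o=grab('i'); C=cloud(o['side'])
m=(o['side']['z_map']>0)&(abs(C[...,0]-.57)<.08)&(C[...,1]<.0)&(C[...,1]>-.15)
for lo,hi in((.1,.108),(.12,.128),(.089,.095)):
  q=C[m&(C[...,2]>lo)&(C[...,2]<hi)]; print(lo,len(q),np.percentile(q[:,1],[2,25,50,75,98]).round(4))
cv2.imwrite('pics/i_crop.png',np.hstack([cv2.resize(o['side']['pixels'][180:320,240:370,::-1],None,fx=3,fy=3),cv2.resize(o['top']['pixels'][190:330,230:360,::-1],None,fx=3,fy=3)]))
"
```

```text
turn [-0.028  0.004  0.003] shift mm [-1.5 -3.9 -2.9] force [ 2.2 15.2 -1.3] w 0.004 t 18.5
0.1 312 [-0.1299 -0.1245 -0.119  -0.104  -0.0373]
0.12 234 [-0.1077 -0.0692 -0.041  -0.036  -0.0264]
0.089 377 [-0.1293 -0.0974 -0.077  -0.0583 -0.039 ]
```

View pics/i_crop.png

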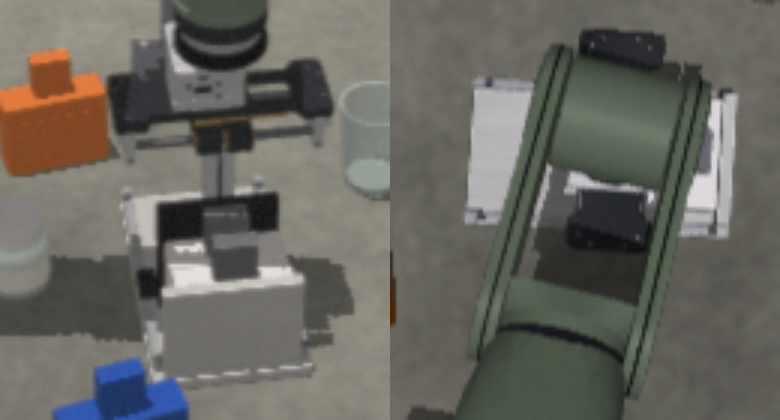

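The stop no longer moves, and 15 N is held against the stack. Backing off to check.

Call:
{"op": "move_arm", "data": {
  "moves": [
    [[0.02, 0, 0, 0, 10, 0, 0], [0, 0, 0, 0, 30, 0, 0], [0, 0, 0, 0, 40, 10, 0], [0, 0, 0, 0, 40, 40, 0], [0, 0, 0, -10, 40, 45, 0], [0, 0, 0, -30, 40, 30, 0], [0, 0, 0, -30, 20, 0, 0]]
  ]
}}

```text
time_s: 19.3
tool_pos: [0.513, 0.1791, 0.22]
ee_rot: [[0.999, -0.044, 0.009], [-0.045, -0.998, 0.035], [0.007, -0.035, -0.999]]
wrist_force: [0.3, -0.1, 0.5]
width: 0.005
```

```bash
python3 -c "
from h import *
go(573,-25,100,-2)
o=grab('j'); 
for n in ('top','side'):
  C=cloud(o[n])
  m=(o[n]['z_map']>0)&(abs(C[...,0]-.57)<.08)&(C[...,1]<.0)&(C[...,1]>-.15)
  for lo,hi,l in((.1,.11,'wall'),(.12,.128,'stop'),(.128,.136,'tabs'),(.088,.096,'bodies')):
    mm=m&(C[...,2]>lo)&(C[...,2]<hi)
    if l=='stop': mm&=C[...,1]>-.05
    if l=='wall': mm&=C[...,1]<-.1
    q=C[mm]; r=cv2.minAreaRect((q[:,:2]*1000).astype(np.float32)); print(n,l,len(q),np.round(r[0],1),np.round(r[1],1),round(r[2],1),np.median(q[:,2]).round(4))
cv2.imwrite('pics/j_crop.png',np.hstack([cv2.resize(o['side']['pixels'][180:320,240:370,::-1],None,fx=3,fy=3),cv2.resize(o['top']['pixels'][190:330,230:360,::-1],None,fx=3,fy=3)]))
"
```

```text
turn [-0.035  0.009  0.01 ] shift mm [  60.  -204.1 -120. ] force [ 0.3 -0.1  0.5] w 0.005 t 19.3
top wall 178 [ 569.9 -122.6] [ 12.  114.3] 88.3 0.1045
top stop 147 [574.  -38.8] [ 11.9 101.7] 88.0 0.1242
top tabs 175 [569.3 -71. ] [73.5 88.4] 88.5 0.1315
top bodies 634 [575.4 -81. ] [ 72.  100.6] 88.5 0.0916
side wall 269 [ 569.4 -115.8] [ 29.4 115.5] 89.5 0.1049
side stop 136 [572.2 -38.6] [ 21.  102.5] 85.3 0.1247
side tabs 197 [563.8 -71.6] [76.2 95. ] 80.2 0.1316
side bodies 478 [569.3 -84.4] [ 95.2 114.3] 89.5 0.0926
```

View pics/j_crop.png

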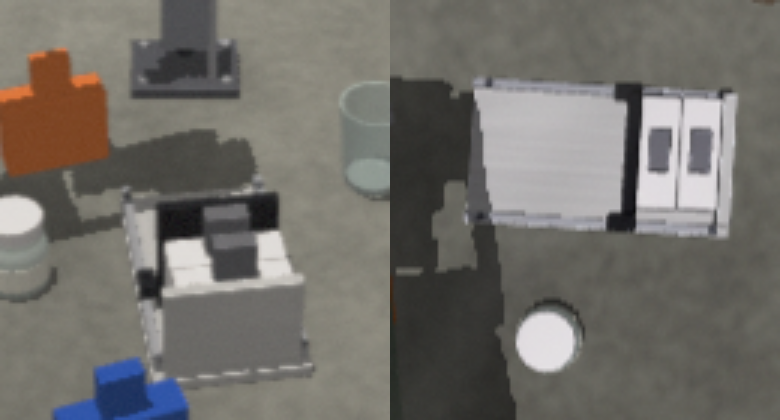

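The stop and wall centres are 84 mm apart, which is exactly the packed value (12 + 72), and the bodies span 72 mm. The magazine is snug with both cassettes upright. Next is the switch, with roller at about (555,301) and switch yaw about -12.6°.

Call:
{"op": "move_arm", "data": {
  "moves": [
    [[-0.035, 0.009, -0.09, 15, 25, 0, 0], [0, 0, -0.09, 15, 25, 0, 0], [0, 0, 0, 0, 25, -10, 0], [0, 0, 0, 0, 0, -15, 0], [0, 0, 0, 0, 0, 0, 0]]
  ]
}}

```text
time_s: 19.9
tool_pos: [0.5427, 0.2488, 0.1914]
ee_rot: [[0.973, -0.23, -0.002], [-0.23, -0.973, -0.012], [0.001, 0.012, -1.0]]
wrist_force: [-0.2, -0.7, -0.3]
width: 0.007
```

```bash
python3 -c "
from h import *
go(546.7,264,186,-12.6)"
```

```text
turn [ 0.012 -0.002  0.012] shift mm [ 4.  15.2 -5.4] force [-0.2 -0.7 -0.3] w 0.007 t 19.9
```

Call:
{"op": "move_arm", "data": {
  "moves": [
    [[0.012, 0, 0.012, 4, 15, -5, 0], [0, 0, 0, 2, 10, 0, 0], [0, 0, 0, 2, 10, 0, 0], [0, 0, 0, 2, 10, 0, 0], [0, 0, 0, 2, 10, 0, 0], [0, 0, 0, 2, 10, 0, 0]]
  ]
}}

```text
time_s: 20.5
tool_pos: [0.5594, 0.3116, 0.1877]
ee_rot: [[0.975, -0.223, -0.002], [-0.223, -0.975, -0.006], [-0.0, 0.006, -1.0]]
wrist_force: [-1.4, -3.2, 2.6]
width: 0.003
```

```bash
python3 -c "
from h import *
go(563.5,339,186,-12.6)
o=grab('k'); 
cv2.imwrite('pics/k_crop.png',np.hstack([cv2.resize(o['side']['pixels'][110:230,240:370,::-1],None,fx=3,fy=3),cv2.resize(o['top']['pixels'][180:300,120:250,::-1],None,fx=3,fy=3)]))
"
```

```text
turn [ 0.006 -0.002  0.005] shift mm [ 4.1 27.4 -1.7] force [-1.4 -3.2  2.6] w 0.003 t 20.5
```

View pics/k_crop.png

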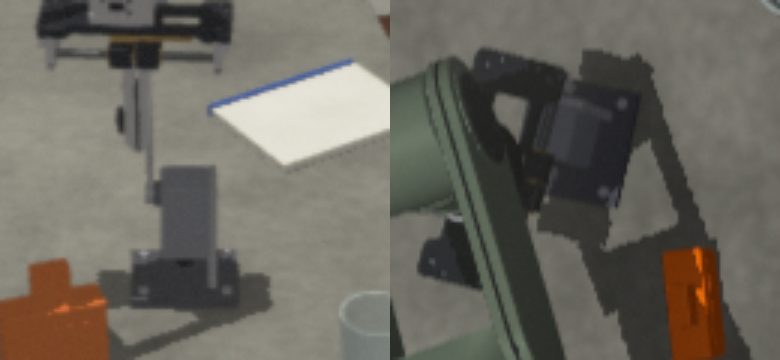

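The finger is on the roller (crop 130,115), and a 3.5 N spring force is felt. Pushing on past the trip point.

Call:
{"op": "move_arm", "data": {
  "moves": [
    [[0, 0, 0, 0, 10, 0, 0], [0, 0, 0, 0, 10, 0, 0], [0, 0, 0, 0, 9, 0, 0], [0, 0, 0, 0, 0, 0, 0]]
  ]
}}

```text
time_s: 21.0
tool_pos: [0.5607, 0.34, 0.1856]
ee_rot: [[0.975, -0.223, 0.001], [-0.223, -0.975, -0.012], [0.003, 0.011, -1.0]]
wrist_force: [-0.5, -4.5, 2.3]
width: 0.007
```

```bash
python3 -c "
from h import *
go(563.5,339,186,-12.6)
o=grab('l'); C=cloud(o['side'])
m=(C[...,2]>.16)&(C[...,2]<.205)&(abs(C[...,0]-.56)<.04)&(abs(C[...,1]-.34)<.07)
px=o['side']['pixels'].astype(int).max(-1)
q=C[m&(px<75)]; print(len(q), q.mean(0), q.min(0),q.max(0))
cv2.imwrite('pics/l_crop.png',np.hstack([cv2.resize(o['side']['pixels'][110:230,240:370,::-1],None,fx=3,fy=3),cv2.resize(o['top']['pixels'][180:300,120:250,::-1],None,fx=3,fy=3)]))
"
```

```text
turn [0.012 0.001 0.005] shift mm [ 2.8 -1.   0.4] force [-0.5 -4.5  2.3] w 0.007 t 21.0
9 [0.55826018 0.33516013 0.19146122] [0.54781483 0.33091195 0.17750428] [0.56039548 0.33952788 0.2001854 ]
```

View pics/l_crop.png

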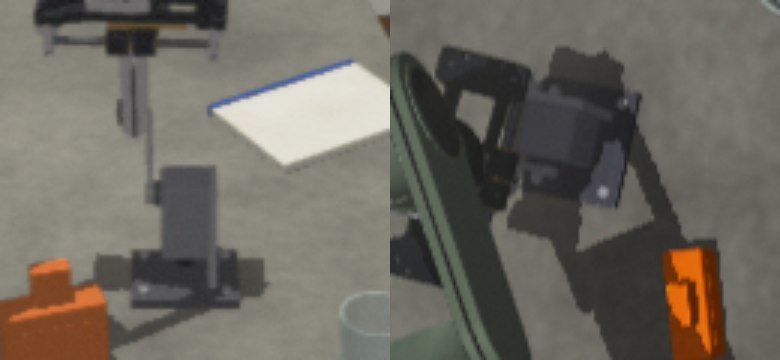

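Call:
{"op": "move_arm", "data": {
  "moves": [
    [[0, 0, 0, 0, 5, 0, 0], [0, 0, 0, 0, 3, 0, 0]]
  ]
}}

```text
time_s: 21.3
tool_pos: [0.5608, 0.3447, 0.1846]
ee_rot: [[0.975, -0.224, -0.0], [-0.224, -0.974, -0.017], [0.004, 0.017, -1.0]]
wrist_force: [1.3, -4.9, -1.1]
width: 0.007
```

```bash
python3 -c "
from h import *
go(563.5,339,186,-12.6)
l=load('l','side'); print('roller end in l',ray(l,240+121/3,110+112/3,.182), 'rest', ray(load('a','side'),284.5,156,.186))
a=load('a','side'); 
"
```

```text
turn [ 0.017 -0.     0.006] shift mm [ 2.7 -5.7  1.4] force [ 1.3 -4.9 -1.1] w 0.007 t 21.3
roller end in l [0.55301292 0.3648624  0.182     ] rest [0.55666742 0.30749613 0.186     ]
```

By the ray cast, the roller had travelled about 58 mm before the last 5 mm push, against 47 mm needed to trip. Retreating so it springs back.

Call:
{"op": "move_arm", "data": {
  "moves": [
    [[0, 0, 0, -2, -12, 0, 0], [0, 0, 0, -3, -15, 0, 0], [0, 0, 0, -4, -20, 0, 0], [0, 0, 0, -4, -20, 0, 0], [0, 0, 0, -5, -25, 0, 0], [0, 0, 0, -10, -30, 0, 0], [0, 0, 0, -15, -30, 20, 0], [0, 0, 0, -20, -20, 30, 0], [0, 0, 0, -40, 0, 20, 0], [0, 0, 0, -40, 20, 0, 0], [0, 0, 0, 0, 0, 0, 0]]
  ]
}}

```text
time_s: 22.4
tool_pos: [0.4077, 0.1864, 0.2558]
ee_rot: [[0.973, -0.232, 0.002], [-0.232, -0.973, 0.007], [-0.0, -0.007, -1.0]]
wrist_force: [0.4, -0.7, -0.0]
width: 0.003
```

```bash
python3 -c "
from h import *
go(0,0,0,0)
o=grab('m'); 
C=cloud(o['top']); ok=o['top']['z_map']>0
def r(m):
    q=C[m&ok]; r=cv2.minAreaRect((q[:,:2]*1000).astype(np.float32)); print(len(q),q.mean(0).round(4),np.round(r[0],1),np.round(r[1],1))
Z=C[...,2]; near=lambda x,y,d:(abs(C[...,0]-x)<d)&(abs(C[...,1]-y)<d)
r(near(.555,.305,.03)&(Z>.17)&(Z<.21))
r((Z>.12)&(Z<.128)&near(.574,-.039,.06)&(C[...,1]>-.05)); r((Z>.1)&(Z<.11)&near(.57,-.123,.06)&(C[...,1]<-.11)); r((Z>.088)&(Z<.096)&near(.572,-.081,.055)&(C[...,1]<-.046))
for n,x,y in (('jar',.4075,.0317),('beaker',.7544,.1163),('bottle',.756,-.1594),('cork',.7014,-.3409)): print(n); r(near(x,y,.06)&(Z>.02))
"
```

```text
turn [-0.007  0.001  0.234] shift mm [-407.7 -186.4 -255.8] force [ 0.4 -0.7 -0. ] w 0.003 t 22.4
138 [0.5549 0.3018 0.1936] [556.2 303.4] [26.2 34.4]
155 [ 0.5725 -0.039   0.1236] [574.2 -38.8] [ 11.9 101.9]
177 [ 0.5692 -0.1226  0.1043] [ 569.9 -122.6] [ 12.1 114.3]
617 [ 0.5756 -0.0816  0.0917] [575.7 -81.5] [71.8 99.1]
jar
390 [0.4075 0.0309 0.0677] [406.8  31.7] [58.3 56.4]
beaker
365 [0.7604 0.1204 0.0665] [754.6 116.5] [68.9 69.9]
bottle
595 [ 0.7499 -0.1567  0.105 ] [ 756.4 -159.2] [66.3 65.9]
cork
871 [ 0.7014 -0.3412  0.0295] [ 701.6 -341.5] [107.7 106.9]
```

View pics/m_side.png

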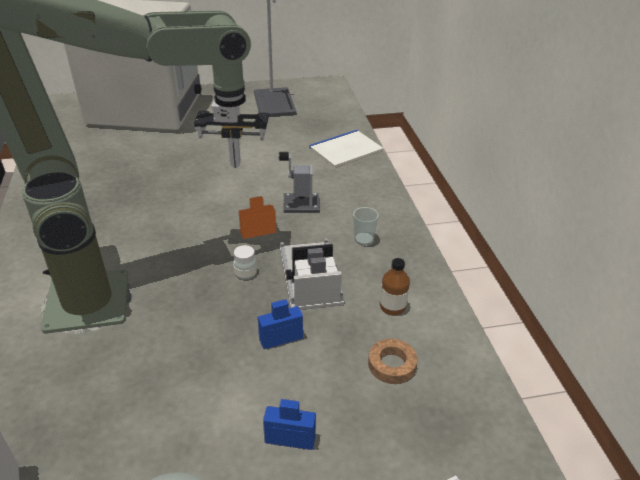

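The side view shows the roller back at rest (284,156), both cassettes packed in the magazine (317,265), and the gripper clear of everything (235,150).

```bash
python3 -c "
from plant import env
print(env.sign_off())"
```

```text
the job is handed in; nothing more can be done
None
```

I've handed the job in at about 22.5 s of the 72 s allowed. Both white cassettes stand upright in the magazine with the stop closed on them, and the limit switch was tripped and let spring back afterwards.

- **Magazine:** In the last top view the stop and wall centres are 84 mm apart, which is exactly the packed distance. The two bodies together span 72 mm, and the stop took about 15 N at the end of the push without moving further.
- **Switch:** By ray cast, the roller had travelled about 58 mm before a final 5 mm push, against the 47 mm needed to trip. It is now back within 1 mm of where it started.
- **Bystanders:** The jar, beaker, bottle and cork ring are all within about 1 mm of their first positions. The blue and orange look-alikes were not touched.
- **Grip on one cassette:** I gripped the cassette near the switch across its 18 mm tab side, not along x as you advised, because the gripper body would have come too close to the roller. I set it down clear of the other cassette, and the stop then slid it up.
- **Not exact:** The cassettes sit about 4 mm off the channel's centre line, towards +x. They are inside the rails, which leave 8 mm each side, so I left them.

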